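Close the parts tin, then lift off its outer lid alone

ROBOT

A 7-joint arm with a two-finger parallel gripper is mounted at the origin on a cart in front of the work surface, level with it; the furniture and walls round the work are solid. World frame = base frame: x ahead of the robot, y to its left, z up, the work surface at z = 0. Lengths are in m, angles in rad, forces in N, time in s.
With the tool pointing down it reaches from about 0.35 to 0.9 m from the base axis. Payload 8.1 kg.
Tool frame: the origin (TCP) lies midway between the tips of the shut fingers; the grasp point (between the pads) lies 19 mm behind it; z points along the fingers, y is the line along which they close (so a half turn about z gives the same grasp; the last joint's range is limited). The gripper opens to 85 mm and grips with 20 to 120 N. Pads are 22 mm wide; open, the fingers measure 114 mm over their backs; the gripper's body (76 mm by 85 mm) begins 54 mm behind the grasp point. The pads swing forward as they close: fully open they stand 13 mm farther back than shut.
Start: joints at [1.166, 0.434, 0.025, 1.573, -0.012, 1.134, -0.075], TCP at [0.186, -0.597, 0.231] pointing down, gripper open.
Joint ranges: [-2.62, 2.62], [-0.44, 2.09], [-1.27, 1.32], [0.08, 2.57], [-1.32, 4.46], [0.12, 2], [-2.74, 2.74]. Speed limits (rad/s): [2.22, 2.22, 3.01, 3.01, 3.14, 3.14, 3.14].

INTERFACE

Orientations are given as a unit quaternion [w, x, y, z].
In Python, from workcell import bot gives the robot as it stands.
- The arm moves only by the tool arm_command, never from a script. Its argument "steps" is a list of rows, each a list of 7 numbers: the shift along the tool's x, y, z in mm, then the turn, a rotation vector about the tool's x, y, z in degrees, then the finger opening in mm, from 0 to 85.4. In form: [[dx, dy, dz, ax, ay, az, claw], ...]. A call has 1 to 5 rows; each row is the pose to reach, as a shift and turn from the pose commanded when the call began, along the tool's axes at that moment; what a row does not reach only later rows make up. A row lasts 1/8 s, in which the tool goes at most 62.5 mm and 10.7 degrees, less where a joint would pass 70% of its speed; a pose out of reach is approached as far as the arm can. A call with a gripper value outside its range is refused whole. The fingers move at their own pace and stop on an object; "grip_force" is the grip in N (left out, the last holds). Time passes only in rows, so rows that repeat a pose let the fingers close. It gives the time, the measured TCP pose, the force, the opening and the grip force at its end, in the units of the state.
- bot.state(): the state, without advancing time (a new reading comes with each control period).
- bot.capture(name): name is "scene" or "top" or "wrist"; returns (picture, depth): 400x640x3 uint8, blue, green, red; 400x640 float32, m along the optical axis (not along the pixel's ray), 0 where there is no reading.
- bot.camera_info(name): a dict with "camera_matrix" (3x3 intrinsics, pixels), "k1" (the pictures are not rectified: a ray, as slopes to the right and down, at radius r is drawn at 1 + k1 r^2 times it, then the intrinsics apply), "world_to_cam" (4x4, takes a point from world to camera coordinates); the wrist camera has in their place "hand_eye" (4x4, takes a point from camera to tool coordinates, whose origin is the TCP and whose axes are the flange's). Camera axes: x right, y down, z forward; pixel columns grow to the right and rows downward; lengths in m; the calibration is good to about 2 mm. A picture is of the moment at which its call begins: read the wrist's pose just before it. camera_info takes no time and is no camera call.
- bot.sign_off(): hands the job in; it is judged then, once.
The state is a dict: "t": time; "joint_positions": joint angles; "dq": joint speeds; "joint_efforts": joint torques, N m; "tool_pos": TCP position; "tool_rot": TCP orientation; "force": force on the tool from outside, world axes, zero at the start; "moment": the same for the moment, N m; "gripper_width": opening from 0.0 (shut) to 1.0 (fully open); "grasp_force": force on a finger pad.
Only numpy, scipy, OpenCV 4.12 (cv2) and the standard library are available. Lean on these libraries where they do the work, as an engineer would, in place of code of your own. Each camera call takes 0.05 s, during which the arm holds its last target. There are 200 camera calls.

TASK

Put the two finished black wheels from the steel catch tray into the blue parts tin. Then carry the nested pair of lids over together, seat them on the tin and let go; after that take the outer lid (the bare-metal one with the red collar) straight up on its own, leaving the orange inner lid seated flat in the tin. Finish still holding the outer lid level above the tin, wholly clear of the inner lid's knob, and leave the things lying around alone.

Things in the scene. Friction and masses are not known exactly. Their poses are not given: they have to be found in the camera images.
- parts_tin: open round blue tin with two raised bands, fixed to the bench; 136 mm across, 50 mm high. Origin: centre of its underside, z up. Floor 4 mm thick; cavity 112 mm across up to a ledge at height 40 mm, above it the mouth is 128 mm across, wall 4 mm. The inner lid sits on the ledge: its origin is then 40 mm above the tin's, on the tin's axis
- inner_lid: orange inner lid, loose, 0.2-0.33 kg: plug 123 mm across (119 at its foot), 12 mm thick, with a central upright black round knob 18 mm across, top 64 mm above the underside. Origin: centre of underside, z up. Starts on the bench, the outer nested on it, the knob's top 24 mm sticking out of the collar; lifted by the knob it carries the outer lid along. Fits the tin's mouth with 2.5 mm play all round
- outer_lid: metal outer lid, loose on the inner lid, 0.12-0.2 kg: 154 mm across, 8 mm skirt (148 mm inside, hangs free round the tin), 4 mm top plate, on it a red collar 34 mm across, 24 high, bored 22 for the knob. Origin: centre of the skirt's lower edge, z up (plate top 12 mm, collar top 36 mm; nested: 4 mm above the inner lid's). Lifted by the collar it comes off alone, clear of the knob after 60 mm
- catch_tray: shallow open steel tray fixed to the bench, 150 mm along its x, 118 mm along its y, walls 16 mm high and 3 mm thick, floor 3 mm thick; origin at the centre of the underside. The two wheels lie in it one on each side of the middle, along y
- wheel_a: small black drilled wheel lying flat, 27 mm across, 13 mm high, 12 g; origin at the centre of its underside, z up
- wheel_b: small black drilled wheel lying flat, 27 mm across, 13 mm high, 12 g; origin at the centre of its underside, z up
- wood_offcut: loose softwood block, 66 x 145 x 44 mm, origin at the centre of its underside; leave alone
- foam_tyre: loose black foam tyre lying flat, 96 mm across, 52 mm high, origin at the centre of its underside; leave alone
- dark_case: loose dark small case with an orange label, 60 x 85 x 26 mm, origin at the centre of its underside; leave alone

How it is judged:
By the outcome, as a careful person would: the job done as asked, in the order asked, and still so for the second after the job is handed in, while the arm keeps its last pose, push and grip.
It also fails if it takes over 72 s, if anything falls off the work surface, if the arm or the gripper's body presses on something with over 40 N, if the wrist force passes 120 N, or if a joint passes its speed limit or range.

## Working session

There is one attempt and no reset: what is moved stays moved. The work goes in short steps, Python scripts to look and compute and a tool call to move; the robot and the scene stay as the last step left them, time stands still between calls to the robot, and variables do not carry over. Pictures are saved under pics/ and viewed, at most 10 in all, crops included, and the job is handed in when it is done.

Besides the shell and the picture viewer there is one more tool, called after "Request:" as name(argument=value, ...), one argument or row to a line, values as JSON. arm_command: Moves the arm, as the interface text tells. Its arguments: {"type":"object","properties":{"steps":{"type":"array","items":{"type":"array","items":{"type":"number"}}},"grip_force":{"type":"number"}},"required":["steps"]}

```bash
ls; mkdir -p pics
cat > h.py <<'E'
import numpy as np, cv2
from workcell import bot
from scipy.spatial.transform import Rotation as R
def cam(name):
    i=bot.camera_info(name); K=np.array(i["camera_matrix"]); k1=i["k1"]
    if name=="wrist":
        s=bot.state(); T=np.eye(4); q=s["tool_rot"]
        T[:3,:3]=R.from_quat([q[1],q[2],q[3],q[0]]).as_matrix(); T[:3,3]=s["tool_pos"]
        c2w=T@np.array(i["hand_eye"])
    else: c2w=np.linalg.inv(np.array(i["world_to_cam"]))
    return K,k1,c2w
def rays(K,k1,uv):
    uv=np.asarray(uv,float).reshape(-1,1,2)
    return cv2.undistortPoints(uv,K,np.array([k1,0,0,0,0.]),None,None,None)[:,0] if False else cv2.undistortPoints(uv,K,np.array([k1,0,0,0,0.]))[:,0]
def on_plane(C,uv,z):
    K,k1,T=C; n=rays(K,k1,uv); d=np.c_[n,np.ones(len(n))]@T[:3,:3].T; o=T[:3,3]
    return o+d*((z-o[2])/d[:,2])[:,None]
def cloud(C,depth):
    K,k1,T=C; v,u=np.mgrid[:400,:640]; n=rays(K,k1,np.c_[u.ravel(),v.ravel()]); z=depth.ravel()
    P=np.c_[n*z[:,None],z]@T[:3,:3].T+T[:3,3]; P[z==0]=np.nan
    return P.reshape(400,640,3)
def proj(C,P):
    K,k1,T=C; W=np.linalg.inv(T); r=cv2.projectPoints(np.asarray(P,float).reshape(-1,1,3),cv2.Rodrigues(W[:3,:3])[0],W[:3,3],K,np.array([k1,0,0,0,0.]))[0]
    return r[:,0]
def snap(name,tag):
    C=cam(name); p,d=bot.capture(name); cv2.imwrite(f"pics/{tag}.png",p); np.savez(f"pics/{tag}.npz",p=p,d=d,K=C[0],k1=C[1],T=C[2]); return C,p,d
def load(tag):
    f=np.load(f"pics/{tag}.npz"); return (f["K"],float(f["k1"]),f["T"]),f["p"],f["d"]
E
python3 - <<'E'
from h import *
print(bot.state())
for n in("top","scene"):
    C,p,d=snap(n,n+"0"); print(n,C[1],C[2].round(3).tolist())
print(bot.camera_info("wrist"))
E
```

```text
pics
{'t': 0.0, 'joint_positions': array([ 1.16640481,  0.43522482,  0.02498508,  1.57408023, -0.01160838,
        1.13402562, -0.07507078]), 'dq': array([-0.00131042, -0.0006911 , -0.00134197,  0.00063628,  0.00068759,
        0.0004939 ,  0.00207441]), 'joint_efforts': array([ 3.59298301e-04, -6.70467639e+01,  1.02498394e+00, -3.16206229e+01,
        1.53925462e-02,  1.25879055e-02, -4.32913805e-05]), 'tool_pos': array([ 0.1855607 , -0.59628811,  0.2305315 ]), 'tool_rot': array([-7.73586130e-04,  9.88640636e-01,  1.50296571e-01, -1.89327654e-04]), 'force': array([ 0.04405256, -0.56563258,  0.10415891]), 'moment': array([ 0.03276434, -0.01333723, -0.02267511]), 'grasp_force': 0.0, 'gripper_width': 1.0007766361942918}
top 0.02306405364037957 [[-0.022, -0.989, 0.147, 0.417], [-1.0, 0.021, -0.01, 0.114], [0.007, -0.148, -0.989, 1.516], [0.0, 0.0, 0.0, 1.0]]
scene -0.13401595560425483 [[-0.459, -0.35, 0.817, -0.555], [-0.888, 0.202, -0.413, 0.699], [-0.02, -0.915, -0.403, 0.631], [0.0, 0.0, 0.0, 1.0]]
{'camera_matrix': array([[340.08837717,   0.        , 318.98593252],
       [  0.        , 340.08837717, 200.44485602],
       [  0.        ,   0.        ,   1.        ]]), 'k1': 0.002332366635583503, 'hand_eye': array([[ 1.87829824e-03, -9.64206050e-01, -2.65147442e-01,
         6.81185225e-02],
       [ 9.99997968e-01,  2.00502913e-03, -2.07306500e-04,
         4.11303239e-04],
       [ 7.31514526e-04, -2.65146514e-01,  9.64207857e-01,
        -1.42786721e-01],
       [ 0.00000000e+00,  0.00000000e+00,  0.00000000e+00,
         1.00000000e+00]])}
```

View pics/top0.png

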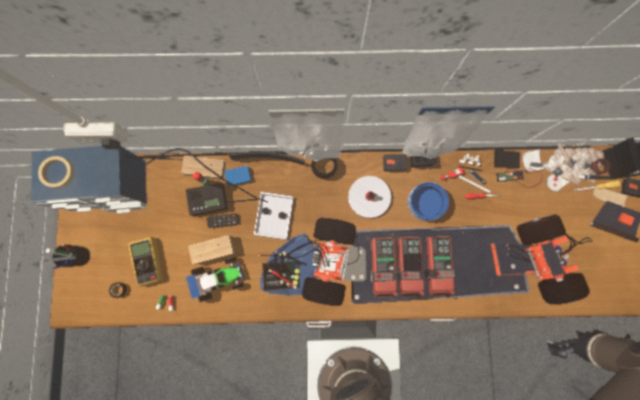

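View pics/scene0.png

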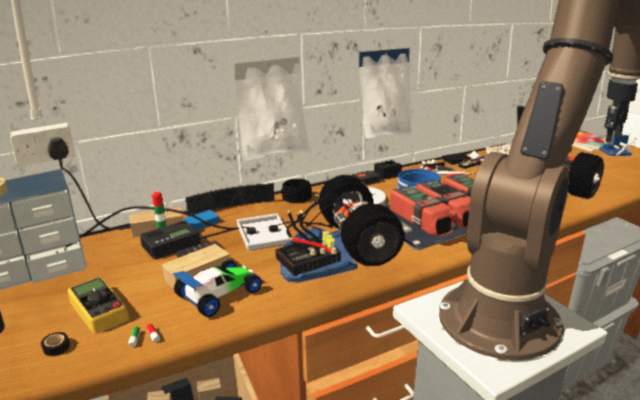

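The top view shows the tray with wheels near (265,212) and (281,215), the nested lids near (370,197) and the tin near (430,202). The scene view shows two model cars and battery packs in front of them, which I'll need to clear. Next I'll measure these.

Run:
```python
from h import *
C,p,d=load("top0"); P=cloud(C,d)
cv2.imwrite("pics/crop1.png",cv2.resize(p[140:260,230:470],None,fx=3.3,fy=3.3,interpolation=cv2.INTER_CUBIC))
def pts(m): 
    return P[m]
u0=[(265,212),(281,215),(273,225),(370,197),(430,202),(328,262),(412,265),(334,230),(325,290),(370,180),(310,140)]
for u,v in u0: print((u,v),P[v,u].round(3))
# tin: blue rim ; outer lid plate ; height-map
hsv=cv2.cvtColor(p,cv2.COLOR_BGR2HSV)
m=(hsv[...,0]>95)&(hsv[...,0]<125)&(hsv[...,1]>120); m[:, :405]=0; m[:,455:]=0; m[:175]=0;m[225:]=0
(c,ax,a)=cv2.fitEllipse(max(cv2.findContours(m.astype(np.uint8),0,1)[0],key=cv2.contourArea)); print("tin",c,ax,on_plane(C,[c],.05))
g=(hsv[...,1]<60)&(hsv[...,2]>100); g[:,:345]=0; g[:,395:]=0; g[:172]=0; g[222:]=0
(c,ax,a)=cv2.fitEllipse(max(cv2.findContours(g.astype(np.uint8),0,1)[0],key=cv2.contourArea)); print("lid",c,ax,on_plane(C,[c],.014))
t=(hsv[...,1]<60)&(hsv[...,2]>100); t[:,:250]=0; t[:,298:]=0; t[:185]=0; t[242:]=0
r=cv2.minAreaRect(max(cv2.findContours(t.astype(np.uint8),0,1)[0],key=cv2.contourArea)); print("tray",r,on_plane(C,cv2.boxPoints(r),.016))
k=(hsv[...,2]<70); k=k&(np.mgrid[:400,:640][0]<225)&(np.mgrid[:400,:640][0]>200)&(np.mgrid[:400,:640][1]>258)&(np.mgrid[:400,:640][1]<289)
n,l,s,cc=cv2.connectedComponentsWithStats(k.astype(np.uint8)); print(s[1:],cc[1:],on_plane(C,cc[1:],.013))
# max height map coarse in region x .3-.9, y -.5..+.6
for xa in np.arange(.2,.95,.05):
    print("%.2f"%xa,[int(1000*np.nanmax(np.r_[0,P[...,2][(abs(P[...,0]-xa-.025)<.025)&(abs(P[...,1]-y-.025)<.025)]])) for y in np.arange(.55,-.6,-.05)])
```

```text
(265, 212) [0.603 0.305 0.016]
(281, 215) [0.591 0.247 0.011]
(273, 225) [0.556 0.277 0.002]
(370, 197) [ 0.645 -0.073  0.048]
(430, 202) [ 0.628 -0.298  0.003]
(328, 262) [0.419 0.083 0.087]
(412, 265) [ 0.403 -0.2    0.092]
(334, 230) [0.522 0.062 0.148]
(325, 290) [0.33  0.096 0.14 ]
(370, 180) [ 0.713 -0.08   0.014]
(310, 140) [0.785 0.133 0.291]
tin (432.4380187988281, 203.8674774169922) (25.147762298583984, 28.606578826904297) [[ 0.61499881 -0.29305425  0.05      ]]
lid (369.5840759277344, 196.58731079101562) (41.1361083984375, 42.5163688659668) [[ 0.65140843 -0.07587299  0.014     ]]
tray ((273.6294860839844, 215.44070434570312), (33.69147872924805, 43.96085739135742), 9.090276718139648) [[0.52246194 0.3456735  0.016     ]
 [0.67968498 0.32082729 0.016     ]
 [0.65755815 0.20015444 0.016     ]
 [0.50082905 0.22686611 0.016     ]]Traceback (most recent call last):
  File "<stdin>", line 17, in <module>
  File "h.py", line 16, in on_plane
    K,k1,T=C; n=rays(K,k1,uv); d=np.c_[n,np.ones(len(n))]@T[:3,:3].T; o=T[:3,3]
                ~~~~^^^^^^^^^
  File "h.py", line 14, in rays
    return cv2.undistortPoints(uv,K,np.array([k1,0,0,0,0.]),None,None,None)[:,0] if False else cv2.undistortPoints(uv,K,np.array([k1,0,0,0,0.]))[:,0]
                                                                                               ~~~~~~~~~~~~~~~~~~~^^^^^^^^^^^^^^^^^^^^^^^^^^^^^^
cv2.error: OpenCV(4.12.0) /io/opencv/modules/calib3d/src/undistort.dispatch.cpp:347: error: (-215:Assertion failed) CV_IS_MAT(_src) && CV_IS_MAT(_dst) && (_src->rows == 1 || _src->cols == 1) && (_dst->rows == 1 || _dst->cols == 1) && _src->cols + _src->rows - 1 == _dst->rows + _dst->cols - 1 && (CV_MAT_TYPE(_src->type) == CV_32FC2 || CV_MAT_TYPE(_src->type) == CV_64FC2) && (CV_MAT_TYPE(_dst->type) == CV_32FC2 || CV_MAT_TYPE(_dst->type) == CV_64FC2) in function 'cvUndistortPointsInternal'
```

View pics/crop1.png

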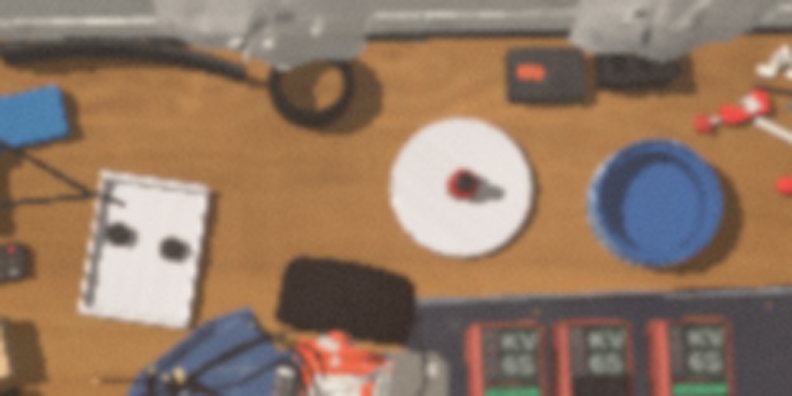

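Enlarged (3.3x, offset 230,140): the tin's rim centre is at crop (657,204), the lid at (463,187), and the wheels at (119,233) and (174,249). The tray is turned about -9°.

Run:
```python
from h import *
C,p,d=load("top0"); P=cloud(C,d)
f=lambda x,y:(230+(x+.5)/3.3-.5,140+(y+.5)/3.3-.5)
for n,q,z in(("tin",(657,204),.05),("lid",(463,187),.014),("wl",(119,233),.014),("wr",(174,249),.014),("tyre",(347,300),.15)): print(n,on_plane(C,[f(*q)],z).round(4))
X,Y,Z=P[...,0],P[...,1],P[...,2]
print("y",[round(y,2) for y in np.arange(.5,-.65,-.05)])
for xa in np.arange(.2,.85,.05):
    print("%.2f"%xa,[int(1000*np.nanmax(np.r_[0,Z[(X>xa)&(X<xa+.05)&(Y>y)&(Y<y+.05)]])) for y in np.arange(.5,-.65,-.05)])
```

```text
tin [[ 0.6239 -0.2805  0.05  ]]
lid [[ 0.6524 -0.0773  0.014 ]]
wl [[0.6092 0.3022 0.014 ]]
wr [[0.5903 0.2421 0.014 ]]
tyre [[0.5201 0.0596 0.15  ]]
y [np.float64(0.5), np.float64(0.45), np.float64(0.4), np.float64(0.35), np.float64(0.3), np.float64(0.25), np.float64(0.2), np.float64(0.15), np.float64(0.1), np.float64(0.05), np.float64(0.0), np.float64(-0.05), np.float64(-0.1), np.float64(-0.15), np.float64(-0.2), np.float64(-0.25), np.float64(-0.3), np.float64(-0.35), np.float64(-0.4), np.float64(-0.45), np.float64(-0.5), np.float64(-0.55), np.float64(-0.6)]
0.20 [6, 7, 9, 7, 6, 7, 5, 6, 7, 8, 7, 8, 9, 8, 6, 5, 8, 9, 6, 7, 627, 648, 599]
0.25 [42, 6, 8, 8, 6, 7, 6, 118, 148, 144, 113, 44, 41, 58, 41, 60, 38, 64, 38, 38, 35, 31, 34]
0.30 [83, 64, 51, 42, 53, 53, 63, 131, 151, 151, 128, 43, 99, 101, 97, 97, 101, 97, 39, 41, 40, 38, 40]
0.35 [78, 69, 61, 41, 54, 90, 86, 118, 145, 149, 77, 48, 103, 104, 104, 104, 107, 106, 38, 43, 42, 51, 48]
0.40 [51, 51, 52, 38, 94, 121, 113, 113, 116, 108, 104, 47, 98, 101, 105, 106, 100, 99, 40, 39, 41, 52, 60]
0.45 [52, 53, 54, 8, 8, 120, 115, 126, 128, 148, 146, 104, 99, 100, 101, 98, 100, 100, 40, 38, 48, 52, 132]
0.50 [46, 49, 50, 9, 25, 25, 33, 32, 133, 150, 149, 114, 39, 37, 40, 40, 38, 40, 39, 39, 39, 42, 131]
0.55 [33, 20, 19, 9, 21, 17, 23, 8, 128, 147, 141, 20, 22, 21, 8, 53, 54, 54, 7, 9, 9, 9, 6]
0.60 [46, 44, 42, 11, 25, 19, 21, 7, 7, 9, 9, 24, 64, 23, 8, 55, 11, 54, 7, 28, 22, 13, 6]
0.65 [43, 46, 39, 21, 21, 26, 22, 8, 9, 8, 10, 24, 71, 27, 17, 53, 54, 55, 9, 20, 20, 14, 15]
0.70 [133, 68, 58, 26, 9, 9, 11, 6, 57, 56, 43, 22, 23, 28, 29, 28, 7, 21, 24, 25, 28, 16, 22]
0.75 [67, 64, 27, 27, 8, 7, 275, 326, 341, 333, 240, 9, 9, 36, 275, 333, 331, 318, 225, 24, 26, 25, 27]
0.80 [895, 896, 896, 895, 894, 895, 894, 894, 892, 892, 889, 887, 887, 884, 882, 881, 880, 875, 875, 872, 838, 769, 704]
```

Request:
arm_command(
  steps=[
    [20,10,-50,0,0,-10,85],
    [60,25,-50,0,0,-20,85],
    [100,40,-50,0,0,-30,85],
    [150,40,-50,0,0,-40,85],
    [200,40,-50,0,0,-50,85],
  ],
)

```text
t: 0.72
tool_pos: [0.3897, -0.575, 0.2807]
tool_rot: [-0.0, 0.831, 0.556, -0.0]
force: [0.7, 0.3, 0.2]
gripper_width: 0.996
grasp_force: 0.0
```

Request:
arm_command(
  steps=[
    [55,19,0,0,0,-5,85],
    [112,38,0,0,0,-10,85],
    [170,57,0,0,0,-13.4,85],
    [225,76,0,0,0,-13.4,85],
    [270,95,0,0,0,-13.4,85],
  ],
)

```text
t: 1.35
tool_pos: [0.5817, -0.3607, 0.281]
tool_rot: [-0.0, 0.762, 0.648, 0.0]
force: [0.8, -0.3, 0.5]
gripper_width: 1.0
grasp_force: 0.0
```

Request:
arm_command(
  steps=[
    [10,0,0,0,0,0,85],
    [10,0,0,0,0,0,85],
  ],
)

```text
t: 1.6
tool_pos: [0.5819, -0.3528, 0.2809]
tool_rot: [-0.0, 0.762, 0.648, -0.0]
force: [0.1, -0.9, 0.2]
gripper_width: 0.998
grasp_force: 0.0
```

Run:
```python
from h import *
s=bot.state(); print(s["t"],s["tool_pos"],s["tool_rot"])
C,p,d=snap("wrist","w_tin"); P=cloud(C,d)
print(proj(C,[(.624,-.281,.05)]))
```

```text
1.6 [ 0.58190483 -0.35281387  0.28093891] [-3.29049152e-04  7.61788254e-01  6.47825925e-01 -3.44496047e-04]
[[346.77003204  96.81706794]]
```

View pics/w_tin.png

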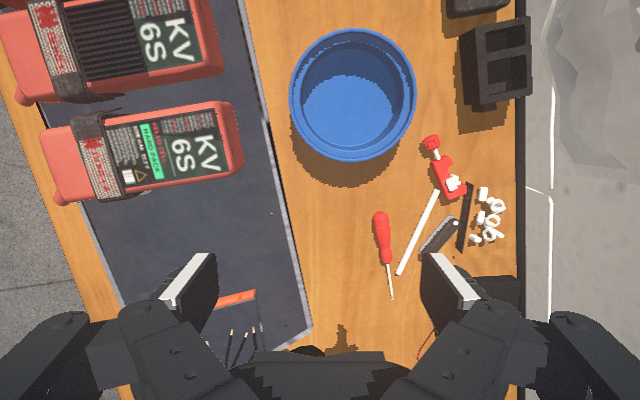

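The wrist view shows the open tin: rim centre about (353,95), spanning u 290–417. I'll fit the rim by depth, and move on towards the lids meanwhile.

```bash
cat >> h.py <<'E'
def circ(Q,r=None):
    from scipy.optimize import least_squares
    f=(lambda q:np.hypot(*(Q-q[:2]).T)-(q[2] if r is None else r))
    s=least_squares(f,[*Q.mean(0),r or .06],loss="soft_l1",f_scale=.002); return s.x.round(4)
def move(dw,s=None):
    """world shift (m) -> tool-axis mm"""
    q=(s or bot.state())["tool_rot"]; return (1000*R.from_quat([q[1],q[2],q[3],q[0]]).inv().apply(dw)).round(1)
E
python3 - <<'E'
from h import *
C,p,d=load("w_tin"); P=cloud(C,d); Z=P[...,2]
m=(abs(Z-.05)<.006)&(np.hypot(P[...,0]-.624,P[...,1]+.281)<.08)
print(m.sum(),np.median(Z[m]),circ(P[m][:,:2]))
hsv=cv2.cvtColor(p,cv2.COLOR_BGR2HSV); b=((hsv[...,0]>95)&(hsv[...,0]<125)&(hsv[...,1]>110)).astype(np.uint8); b[:,:270]=0; b[:,430:]=0
c=max(cv2.findContours(b,0,1)[0],key=cv2.contourArea)[:,0]; top=c[c[:,1]<85]; Q=on_plane(C,top,.05)[:,:2]; print(circ(Q),circ(Q,.068))
fl=(Z<.012)&(np.hypot(P[...,0]-.624,P[...,1]+.281)<.045); print("floor",np.median(Z[fl]),fl.sum())
print("to lid",move([.652-.582,-.115+.353,0]))
E
```

```text
1882 0.0498949129645653 [ 0.6293 -0.2831  0.0655]
[ 0.6295 -0.2825  0.0662] [ 0.6292 -0.2847  0.068 ]
floor 0.004257746917364719 4754
to lid [246.2  30.3  -0.3]
```

Request:
arm_command(
  steps=[
    [50,6,0,0,0,0,85],
    [105,12,0,0,0,0,85],
    [160,18,0,0,0,0,85],
    [205,25,0,0,0,0,85],
    [205,25,0,0,0,0,85],
  ],
)

```text
t: 2.28
tool_pos: [0.6405, -0.1519, 0.2815]
tool_rot: [-0.0, 0.761, 0.649, 0.001]
force: [-0.2, -0.8, 1.0]
gripper_width: 0.995
grasp_force: 0.0
```

Run:
```python
from h import *
s=bot.state(); print(s["t"],s["tool_pos"])
C,p,d=snap("wrist","w_lid"); P=cloud(C,d); Z=P[...,2]
r=np.hypot(P[...,0]-.652,P[...,1]+.077)
m=(abs(Z-.016)<.006)&(r<.085); k=(abs(Z-.064)<.006)&(r<.04); c=(abs(Z-.04)<.006)&(r<.04)
for a in(k,c): Q=P[a]; print(a.sum(),np.median(Q[:,2]),Q.mean(0),circ(Q[:,:2]))
hull=cv2.convexHull(P[m][:,:2].astype(np.float32))[:,0]; print(m.sum(),np.median(Z[m]),circ(hull),circ(hull,.077))
print("to tray from here",move([.60-s["tool_pos"][0],.235-s["tool_pos"][1],0]))
```

```text
2.275 [ 0.6404826  -0.15193706  0.2814626 ]
247 0.0641382129339042 [ 0.65378582 -0.07571047  0.06409269] [ 0.6538 -0.0757  0.0061]
459 0.03982494203216802 [ 0.65381913 -0.07543637  0.03979451] [ 0.6538 -0.0758  0.0139]
13808 0.016189959042744395 [ 0.6543 -0.0756  0.0768] [ 0.6543 -0.0756  0.077 ]
to tray from here [ 3.753e+02 -1.023e+02 -2.000e-01]
```

View pics/w_lid.png

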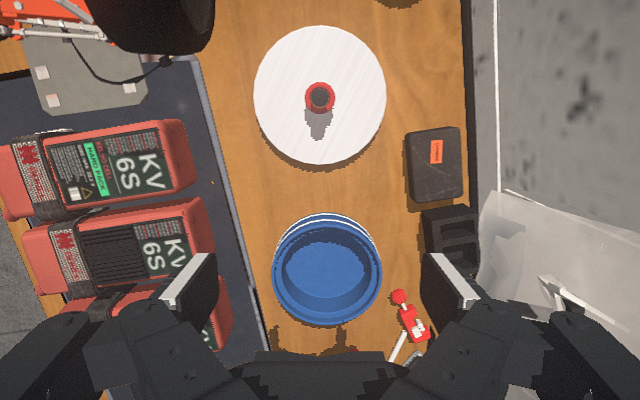

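The lid and its knob are at (320,95) in the wrist image, measured at world (0.654, -0.076). The heights match the sizes given. Now to the tray.

Request:
arm_command(
  steps=[
    [55,-15,0,0,0,0,70],
    [110,-30,0,0,0,0,60],
    [165,-45,0,0,0,0,50],
    [220,-60,0,0,0,0,45],
    [275,-75,0,0,0,0,45],
  ],
)

```text
t: 2.95
tool_pos: [0.611, 0.1263, 0.2814]
tool_rot: [0.001, 0.764, 0.645, -0.0]
force: [1.2, 0.5, 0.2]
gripper_width: 0.528
grasp_force: 0.0
```

Request:
arm_command(
  steps=[
    [50,-14,0,0,0,0,45],
    [85,-24,20,0,0,0,45],
    [85,-24,40,0,0,0,45],
    [85,-24,40,0,0,0,45],
  ],
)

```text
t: 3.45
tool_pos: [0.6008, 0.2128, 0.2396]
tool_rot: [0.0, 0.763, 0.646, -0.002]
force: [0.6, 0.6, -0.3]
gripper_width: 0.526
grasp_force: 0.0
```

Run:
```python
from h import *
C,p,d=load("w_lid"); P=cloud(C,d); Z=P[...,2]
m=(abs(Z-.05)<.006)&(np.hypot(P[...,0]-.629,P[...,1]+.283)<.08); print("tin again",m.sum(),circ(P[m][:,:2],.066))
s=bot.state(); print(s["t"],s["tool_pos"],s["tool_rot"],s["gripper_width"])
C,p,d=snap("wrist","w_tray"); P=cloud(C,d); Z=P[...,2]; print(proj(C,[(.609,.302,.014),(.59,.242,.014)]))
g=cv2.cvtColor(p,cv2.COLOR_BGR2GRAY)
for w in((.609,.302),(.59,.242)):
    m=(abs(Z-.016)<.005)&(np.hypot(P[...,0]-w[0],P[...,1]-w[1])<.03)&(g<110); Q=P[m]; print(m.sum(),Q.mean(0) if len(Q) else 0)
    if len(Q): h=cv2.convexHull(Q[:,:2].astype(np.float32))[:,0]; c=circ(h,.0135); print(c, circ(h), move([c[0]-s["tool_pos"][0],c[1]-s["tool_pos"][1],0]))
```

```text
tin again 1423 [ 0.6296 -0.2818  0.066 ]
3.45 [0.6008122  0.21283579 0.23963296] [ 3.12400623e-04  7.63281253e-01  6.46063514e-01 -1.88847226e-03] 0.5264018177587549
[[311.95615541  83.99100221]
 [303.960113   145.1554935 ]]
500 [0.60929334 0.30394717 0.01609591]
[0.6089 0.3047 0.0135] [0.6091 0.312  0.0199] [91.9 -7.2 -0.2]
427 [0.59225579 0.24531552 0.01607616]
[0.5922 0.2451 0.0135] [0.5922 0.2451 0.0129] [ 30.4 -13.8  -0.1]
```

View pics/w_tray.png

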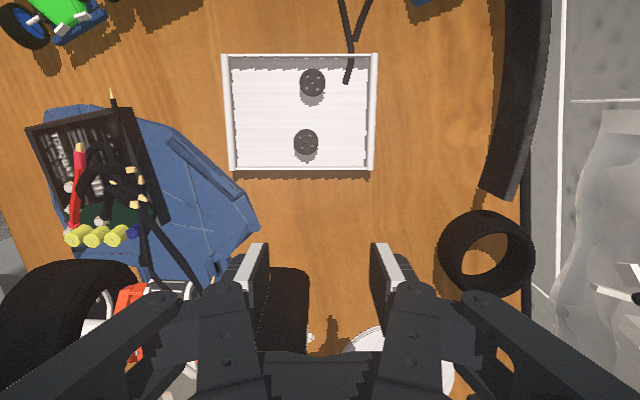

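The wrist view shows the wheels at (312,82) and (306,142) in the tray. A cable end hangs over the tray at about (347,80), close to where a finger would go, so I'll measure it and refine the far wheel.

Run:
```python
from h import *
C,p,d=load("w_tray"); P=cloud(C,d); Z=P[...,2]; g=cv2.cvtColor(p,cv2.COLOR_BGR2GRAY)
m=((abs(Z-.016)<.004)&(g<110)).astype(np.uint8); m[:,:290]=0; m[:,335:]=0; m[:60]=0; m[160:]=0
n,l,s,c=cv2.connectedComponentsWithStats(m)
for i in range(1,n):
    if s[i,4]>100:
        h=cv2.convexHull(P[l==i][:,:2].astype(np.float32))[:,0]; print(s[i],circ(h),circ(h,.0135))
for v in range(40,90,4):
    u=np.where(g[v,335:372]<80)[0]+335
    if len(u): print(v,u[0],u[-1],P[v,int(np.median(u))].round(4))
cv2.imwrite("pics/crop2.png",cv2.resize(p[20:180,210:390],None,fx=4,fy=3.7,interpolation=cv2.INTER_CUBIC))
```

```text
[300  69  25  27 488] [0.6092 0.3035 0.0128] [0.6092 0.3035 0.0135]
[294 129  24  26 426] [0.5922 0.2451 0.0129] [0.5922 0.2451 0.0135]
40 346 357 [0.6548 0.3372 0.0089]
44 347 352 [0.6524 0.334  0.0083]
48 348 353 [0.6529 0.3302 0.0077]
52 348 353 [0.6523 0.3264 0.0081]
60 348 353 [0.6511 0.3188 0.0096]
64 348 353 [0.6508 0.3152 0.0073]
68 346 351 [0.6483 0.3118 0.0071]
72 345 350 [0.6468 0.3081 0.0064]
76 344 349 [0.6452 0.3044 0.0064]
80 343 348 [0.6434 0.3006 0.0088]
```

View pics/crop2.png

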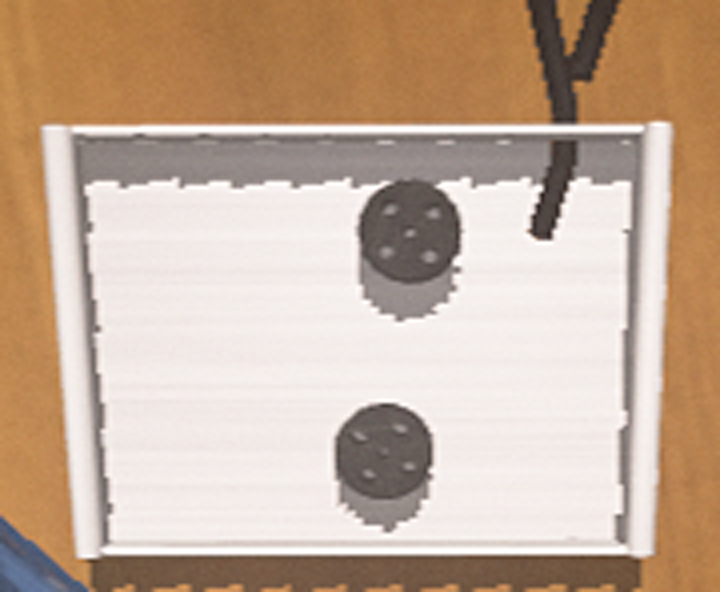

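Crop confirms the cable end: (540,235) in the crop, about 34 mm to +x of the far wheel. I'll use a narrow opening there. Near wheel first.

Request:
arm_command(
  steps=[
    [30.4,-13.8,60,0,0,0,45],
    [30.4,-13.8,120,0,0,0,45],
    [30.4,-13.8,180,0,0,0,45],
    [30.4,-13.8,215,0,0,0,45],
    [30.4,-13.8,232.5,0,0,0,45],
  ],
  grip_force=40,
)

```text
t: 4.12
tool_pos: [0.5926, 0.2462, 0.0077]
tool_rot: [0.0, 0.763, 0.646, -0.001]
force: [-1.0, -0.4, -0.8]
gripper_width: 0.528
grasp_force: 0.0
```

Request:
arm_command(
  steps=[
    [0,0,0,0,0,0,45],
    [0,0,0,0,0,0,20],
    [0,0,0,0,0,0,20],
    [0,0,0,0,0,0,20],
    [0,0,0,0,0,0,20],
  ],
)

```text
t: 4.75
tool_pos: [0.5934, 0.2489, 0.0111]
tool_rot: [0.001, 0.762, 0.647, 0.002]
force: [-1.0, -1.2, 6.5]
gripper_width: 0.273
grasp_force: 39.1
```

Request:
arm_command(
  steps=[
    [0,0,-20,0,0,0,20],
    [0,0,-60,0,0,0,20],
    [0,0,-120,0,0,0,20],
    [0,0,-180,0,0,0,20],
    [0,0,-210,0,0,0,20],
  ],
)

```text
t: 5.38
tool_pos: [0.5927, 0.2496, 0.2249]
tool_rot: [0.001, 0.762, 0.648, 0.003]
force: [0.7, -0.0, -0.6]
gripper_width: 0.272
grasp_force: 39.3
```

Run:
```python
from h import *
s=bot.state(); print(s["t"],s["tool_pos"],s["gripper_width"],s["grasp_force"],s["force"])
C,p,d=snap("wrist","w_g1"); 
C2,p2,d2=snap("scene","s_g1"); uv=proj(C2,[s["tool_pos"]])[0]; print(uv)
u,v=int(uv[0]),int(uv[1]); a=p2[max(0,v-60):v+60,max(0,u-80):u+80]
cv2.imwrite("pics/g1.png",np.vstack([cv2.resize(p,(480,300)),cv2.resize(a,(480,300),interpolation=cv2.INTER_CUBIC)]))
```

```text
5.375 [0.59273557 0.24959319 0.22487225] 0.2724307097234403 39.25752308553683 [ 0.72366139 -0.04756016 -0.5593013 ]
[265.96701465 153.26755073]
```

View pics/g1.png

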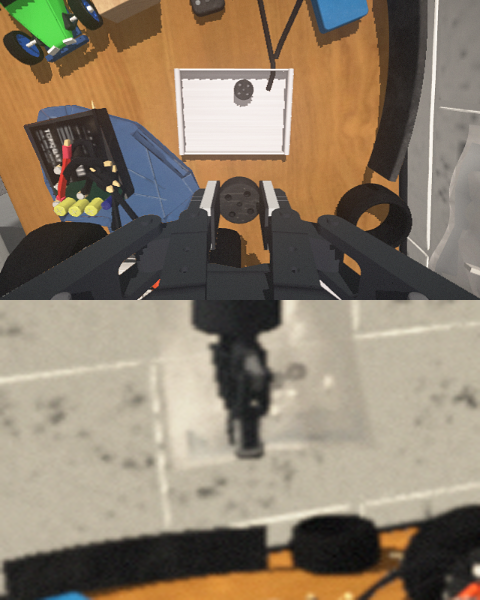

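Wheel one is held flat between the pads (wrist view (238,200) in the reduced picture). Carry it to the tin.

Request:
arm_command(
  steps=[
    [-55,13,0,0,0,0,20],
    [-112,26,0,0,0,0,20],
    [-170,39,0,0,0,0,20],
    [-228,52,0,0,0,0,20],
    [-285,66,0,0,0,0,20],
  ],
)

```text
t: 6.1
tool_pos: [0.6103, -0.0453, 0.2195]
tool_rot: [0.0, 0.762, 0.647, 0.0]
force: [0.9, 0.4, -0.5]
gripper_width: 0.268
grasp_force: 39.3
```

Request:
arm_command(
  steps=[
    [-58,13,0,0,0,0,20],
    [-116,26,0,0,0,0,20],
    [-174,39,0,0,0,0,20],
    [-230,52,0,0,0,0,20],
    [-250,57,0,0,0,0,20],
  ],
)

```text
t: 6.72
tool_pos: [0.6251, -0.3044, 0.2188]
tool_rot: [0.0, 0.764, 0.645, -0.001]
force: [0.3, -0.2, -0.2]
gripper_width: 0.274
grasp_force: 39.3
```

Request:
arm_command(
  steps=[
    [0,0,0,0,0,0,20],
    [0,0,0,0,0,0,20],
  ],
)

```text
t: 6.98
tool_pos: [0.6271, -0.2966, 0.2191]
tool_rot: [-0.001, 0.761, 0.648, 0.001]
force: [0.0, 0.3, 0.4]
gripper_width: 0.274
grasp_force: 39.3
```

Run:
```python
from h import *
s=bot.state(); t=s["tool_pos"]; print(s["t"],t,s["tool_rot"],s["force"],move(np.array([.6295,-.3005,.012])-t))
```

```text
6.975 [ 0.62706209 -0.2966196   0.21907569] [-5.07638824e-04  7.61304982e-01  6.48393429e-01  6.53642054e-04] [0.01456286 0.26125539 0.43974979] [ -3.8   3.  207.1]
```

Request:
arm_command(
  steps=[
    [-3.8,3,55,0,0,0,20],
    [-3.8,3,115,0,0,0,20],
    [-3.8,3,170,0,0,0,20],
    [-3.8,3,201,0,0,0,20],
    [-3.8,3,201,0,0,0,20],
  ],
)

```text
t: 7.6
tool_pos: [0.628, -0.3005, 0.016]
tool_rot: [-0.002, 0.761, 0.649, -0.0]
force: [0.4, -0.4, 0.5]
gripper_width: 0.275
grasp_force: 44.2
```

Request:
arm_command(
  steps=[
    [0,0,0,0,0,0,42],
    [0,0,0,0,0,0,42],
    [0,0,-60,0,0,0,42],
    [0,0,-120,0,0,0,42],
    [0,0,-180,0,0,0,42],
  ],
)

```text
t: 8.22
tool_pos: [0.6291, -0.3035, 0.2015]
tool_rot: [0.001, 0.762, 0.647, 0.001]
force: [1.2, 0.0, -0.5]
gripper_width: 0.493
grasp_force: 0.0
```

Request:
arm_command(
  steps=[
    [10,0,-60,0,0,0,42],
    [65,-13,-60,0,0,0,42],
    [122,-28,-60,0,0,0,42],
    [180,-41,-60,0,0,0,42],
    [235,-54,-60,0,0,0,42],
  ],
)

```text
t: 8.85
tool_pos: [0.6135, -0.0608, 0.2596]
tool_rot: [0.001, 0.762, 0.647, 0.001]
force: [0.0, 0.4, -0.4]
gripper_width: 0.496
grasp_force: 0.0
```

Run:
```python
from h import *
s=bot.state(); t=s["tool_pos"]; print(s["t"],t,s["tool_rot"],s["force"],move(np.array([.607,.28,.24])-t))
C,p,d=snap("top","top1"); P=cloud(C,d); 
a=cv2.resize(p[170:240,395:465],None,fx=6,fy=6,interpolation=cv2.INTER_CUBIC); cv2.imwrite("pics/t1.png",a)
m=(abs(P[...,2]-.017)<.006)&(np.hypot(P[...,0]-.6295,P[...,1]+.2825)<.05); print(m.sum(),P[m].mean(0) if m.any() else 0)
```

```text
8.85 [ 0.61349142 -0.0607683   0.25960304] [0.00092233 0.76207    0.64749334 0.00091049] [ 0.01713558  0.37334019 -0.39240181] [335.2 -61.5  19.5]
39 [ 0.6289186  -0.30391259  0.01560913]
```

Wheel one lies in the tin at (0.629,-0.304). Back for the far wheel, using a narrower opening.

Request:
arm_command(
  steps=[
    [58,-11,5,0,0,3,40],
    [116,-22,10,0,0,8,36],
    [174,-33,15,0,0,8,36],
    [232,-44,20,0,0,8,36],
    [290,-54,20,0,0,8,36],
  ],
)

```text
t: 9.52
tool_pos: [0.6072, 0.2335, 0.239]
tool_rot: [0.0, 0.806, 0.593, 0.001]
force: [0.6, 0.5, 0.0]
gripper_width: 0.421
grasp_force: 0.0
```

Request:
arm_command(
  steps=[
    [45,0,0,0,0,0,36],
    [45,0,0,0,0,0,36],
    [45,0,0,0,0,0,36],
  ],
)

```text
t: 9.9
tool_pos: [0.621, 0.2743, 0.2385]
tool_rot: [0.0, 0.806, 0.593, 0.0]
force: [-0.5, -0.8, -0.3]
gripper_width: 0.423
grasp_force: 0.0
```

Run:
```python
from h import *
s=bot.state(); t=s["tool_pos"]; print(s["t"],t,s["tool_rot"],s["gripper_width"],"go",move(np.array([.6075,.3035,.011])-t))
C,p,d=snap("wrist","w_tray2"); P=cloud(C,d); Z=P[...,2]; g=cv2.cvtColor(p,cv2.COLOR_BGR2GRAY)
m=((abs(Z-.016)<.004)&(g<110)&(np.hypot(P[...,0]-.609,P[...,1]-.3035)<.02)).astype(np.uint8)
n,l,st,c=cv2.connectedComponentsWithStats(m)
for i in range(1,n):
    if st[i,4]>100: print(st[i],circ(cv2.convexHull(P[l==i][:,:2].astype(np.float32))[:,0],.0135))
```

```text
9.9 [0.62095674 0.27432868 0.23853731] [4.40346555e-04 8.05533831e-01 5.92549555e-01 2.81524221e-04] 0.422933414172676 go [ 23.9 -21.8 227.5]
[288 136  24  25 434] [0.6094 0.3036 0.0135]
```

Request:
arm_command(
  steps=[
    [23.9,-21.8,60,0,0,0,36],
    [23.9,-21.8,120,0,0,0,36],
    [23.9,-21.8,175,0,0,0,36],
    [23.9,-21.8,210,0,0,0,36],
    [23.9,-21.8,227,0,0,0,36],
  ],
)

```text
t: 10.58
tool_pos: [0.6068, 0.3018, 0.0092]
tool_rot: [0.0, 0.806, 0.592, -0.001]
force: [0.9, 0.4, 0.0]
gripper_width: 0.42
grasp_force: 0.0
```

Request:
arm_command(
  steps=[
    [0,0,0,0,0,0,36],
    [0,0,0,0,0,0,20],
    [0,0,0,0,0,0,20],
    [0,0,0,0,0,0,20],
  ],
)

```text
t: 11.08
tool_pos: [0.6081, 0.3048, 0.0126]
tool_rot: [0.0, 0.806, 0.593, 0.001]
force: [-0.8, -0.3, 6.9]
gripper_width: 0.271
grasp_force: 40.3
```

Request:
arm_command(
  steps=[
    [0,0,-20,0,0,0,20],
    [0,0,-70,0,0,0,20],
    [0,0,-130,0,0,0,20],
    [0,0,-190,0,0,0,20],
    [0,0,-215,0,0,0,20],
  ],
)

```text
t: 11.7
tool_pos: [0.608, 0.3055, 0.2321]
tool_rot: [0.0, 0.805, 0.593, 0.004]
force: [0.5, 1.1, -1.3]
gripper_width: 0.27
grasp_force: 39.3
```

Request:
arm_command(
  steps=[
    [0,0,0,0,0,0,20],
  ],
)

```text
t: 11.82
tool_pos: [0.6079, 0.3052, 0.2299]
tool_rot: [0.0, 0.805, 0.593, 0.003]
force: [-0.5, -0.2, -0.6]
gripper_width: 0.268
grasp_force: 39.3
```

Run:
```python
from h import *
s=bot.state(); t=s["tool_pos"]; print(s["t"],t,s["tool_rot"],s["gripper_width"],s["grasp_force"],s["force"],"go",move(np.array([.6295,-.263,.225])-t))
C,p,d=snap("wrist","w_g2"); P=cloud(C,d); uv=proj(C,[t])[0]; u,v=uv.astype(int); print(uv)
print(np.round((P[v-30:v+31:5,u]-t)*1000).tolist())   # along wheel column, mm rel. to TCP
K=C
# heights of wheel bottom & finger tips rel. TCP
for du in range(-30,31,5): print(du,np.round((P[v,u+du]-t)*1000))
cv2.imwrite("pics/w_g2c.png",cv2.resize(p[150:390,160:480],None,fx=2.4,fy=2.4,interpolation=cv2.INTER_CUBIC))
```

```text
11.825 [0.60789961 0.3051923  0.22994011] [2.85684740e-04 8.05418907e-01 5.92698718e-01 2.92092411e-03] 0.2679492821562041 39.25209552515298 [-0.54877667 -0.22109186 -0.5880873 ] go [-536.1  189.6    3.3]
[316.53053388 259.85995786]
[[4.0, 13.0, -5.0], [4.0, 13.0, 2.0], [3.0, 11.0, 3.0], [2.0, 9.0, 3.0], [2.0, 7.0, 4.0], [1.0, 4.0, 4.0], [0.0, 2.0, 3.0], [-1.0, -1.0, 2.0], [-1.0, -3.0, 4.0], [-2.0, -5.0, 4.0], [-3.0, -7.0, 3.0], [-3.0, -10.0, 4.0], [-45.0, -139.0, -229.0]]
-30 [-8. 14. 23.]
-25 [-8.  9. 13.]
-20 [-8.  4.  3.]
-15 [-6.  3.  2.]
-10 [-4.  3.  3.]
-5 [-2.  3.  3.]
0 [0. 2. 3.]
5 [2. 1. 3.]
10 [5. 1. 4.]
15 [7. 0. 4.]
20 [ 9. -0.  4.]
25 [11. -1.  4.]
30 [14.  2. 13.]
```

View pics/w_g2c.png

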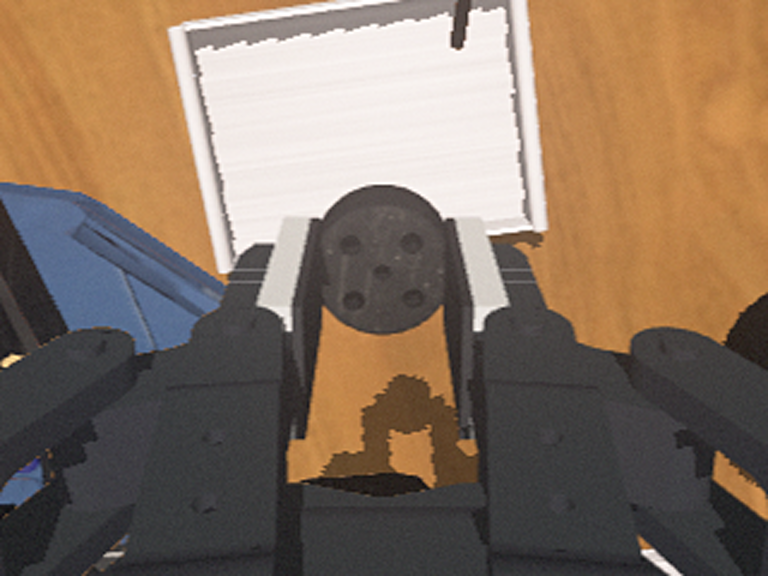

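The second wheel is held flat, showing at about (382,258) in the crop, and the tray is empty. The wheel's underside is about 10 mm below TCP. Carry it to the tin.

Request:
arm_command(
  steps=[
    [-52,18,0,0,0,0,20],
    [-108,38,0,0,0,0,20],
    [-164,58,0,0,0,0,20],
    [-220,78,0,0,0,0,20],
    [-276,98,0,0,0,0,20],
  ],
)

```text
t: 12.5
tool_pos: [0.6173, 0.0095, 0.2244]
tool_rot: [-0.001, 0.805, 0.593, -0.001]
force: [1.6, -0.4, 0.7]
gripper_width: 0.267
grasp_force: 39.3
```

Request:
arm_command(
  steps=[
    [-56,20,0,0,0,0,20],
    [-112,40,0,0,0,0,20],
    [-168,60,0,0,0,0,20],
    [-224,79,0,0,0,0,20],
    [-260,91.6,0,0,0,0,20],
  ],
)

```text
t: 13.12
tool_pos: [0.6268, -0.2677, 0.224]
tool_rot: [-0.001, 0.806, 0.591, -0.001]
force: [0.6, -0.0, -1.3]
gripper_width: 0.274
grasp_force: 39.3
```

Request:
arm_command(
  steps=[
    [0,0,0,0,0,0,20],
    [0,0,0,0,0,0,20],
    [0,0,0,0,0,0,20],
  ],
)

```text
t: 13.5
tool_pos: [0.6286, -0.2619, 0.2254]
tool_rot: [-0.001, 0.805, 0.594, 0.0]
force: [0.3, -0.0, 0.2]
gripper_width: 0.27
grasp_force: 39.3
```

Run:
```python
from h import *
s=bot.state(); t=s["tool_pos"]; print(s["t"],t,s["tool_rot"],s["gripper_width"],"go",move(np.array([.6295,-.263,.017])-t))
```

```text
13.5 [ 0.62863275 -0.2619498   0.22544966] [-5.97114317e-04  8.04761552e-01  5.93597915e-01  6.14527494e-05] 0.2697069962525612 go [ -0.9   1.3 208.4]
```

Lower, release, go back up, and on to the lids. I'll look at the tin on the way.

Request:
arm_command(
  steps=[
    [0,1,55,0,0,0,20],
    [0,1,115,0,0,0,20],
    [0,1,170,0,0,0,20],
    [0,1,207,0,0,0,20],
    [0,1,207,0,0,0,20],
  ],
)

```text
t: 14.12
tool_pos: [0.6274, -0.2621, 0.016]
tool_rot: [-0.003, 0.805, 0.593, -0.002]
force: [-0.8, -0.5, 0.4]
gripper_width: 0.273
grasp_force: 68.4
```

Request:
arm_command(
  steps=[
    [0,0,0,0,0,0,42],
    [0,0,0,0,0,0,42],
    [0,0,-60,0,0,0,45],
    [0,0,-120,0,0,0,45],
    [0,0,-180,0,0,0,45],
  ],
)

```text
t: 14.75
tool_pos: [0.6298, -0.2642, 0.2027]
tool_rot: [0.001, 0.805, 0.593, 0.001]
force: [0.9, -1.1, -0.5]
gripper_width: 0.528
grasp_force: 0.0
```

Request:
arm_command(
  steps=[
    [20,0,-20,0,0,-4,45],
    [60,-10,-20,0,0,-8,45],
    [110,-20,-20,0,0,-8,45],
    [120,-25,-20,0,0,-8,45],
    [120,-25,-20,0,0,-8,45],
  ],
)

```text
t: 15.38
tool_pos: [0.6416, -0.1415, 0.2203]
tool_rot: [0.001, 0.762, 0.648, 0.001]
force: [-0.7, -1.3, 0.6]
gripper_width: 0.525
grasp_force: 0.0
```

Run:
```python
from h import *
s=bot.state(); t=s["tool_pos"]; print(s["t"],t,s["tool_rot"],s["gripper_width"],"go",move(np.array([.6538,-.0757,.1])-t))
C,p,d=snap("wrist","w_lid2"); P=cloud(C,d); Z=P[...,2]
r=np.hypot(P[...,0]-.6538,P[...,1]+.0757)
for z,rr in((.064,.02),(.04,.025),(.016,.08)):
    m=(abs(Z-z)<.005)&(r<rr); print(z,m.sum(),circ(cv2.convexHull(P[m][:,:2].astype(np.float32))[:,0]) if m.any() else 0)
r=np.hypot(P[...,0]-.6295,P[...,1]+.2825)
m=(abs(Z-.05)<.006)&(r<.08); print("tin",m.sum(),circ(P[m][:,:2],.066))
m=(abs(Z-.017)<.005)&(r<.05); print("wheels",m.sum(),[P[m&(P[...,1]>-.283)].mean(0),P[m&(P[...,1]<-.283)].mean(0)])
```

```text
15.375 [ 0.64161974 -0.14146958  0.22031678] [8.56398149e-04 7.61638748e-01 6.48001096e-01 5.13532478e-04] 0.5251365018709485 go [ 66.9   1.3 120.3]
0.064 344 [ 0.6538 -0.0758  0.0086]
0.04 631 [ 0.6539 -0.0757  0.0166]
0.016 18696 [ 0.6542 -0.0757  0.0767]
tin 1088 [ 0.6302 -0.2821  0.066 ]
wheels 829 [array([ 0.63097575, -0.2625143 ,  0.01654098]), array([ 0.6303597 , -0.30355437,  0.01634049])]
```

View pics/w_lid2.png

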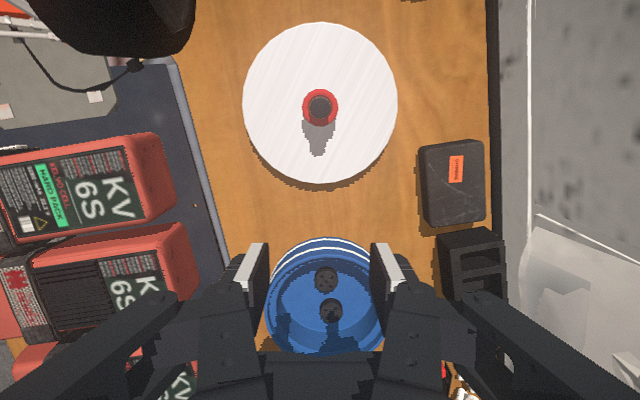

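Both wheels lie flat in the tin, showing at (326,280) and (331,310). The knob is at (320,106). Now go above it and grip.

Request:
arm_command(
  steps=[
    [40,1,30,0,0,0,45],
    [67,1.3,70,0,0,0,45],
    [67,1.3,115,0,0,0,45],
    [67,1.3,115,0,0,0,45],
    [67,1.3,115,0,0,0,45],
  ],
  grip_force=80,
)

```text
t: 16.05
tool_pos: [0.6545, -0.0782, 0.1055]
tool_rot: [0.001, 0.763, 0.646, 0.0]
force: [-0.2, -0.3, 1.0]
gripper_width: 0.527
grasp_force: 0.0
```

Run:
```python
from h import *
s=bot.state(); t=s["tool_pos"]; print(s["t"],t,s["tool_rot"],s["dq"].round(3),"go",move(np.array([.6538,-.0757,.05])-t))
```

```text
16.05 [ 0.6544533  -0.07820033  0.10548762] [9.19749822e-04 7.62956367e-01 6.46449179e-01 4.41863533e-04] [-0.002 -0.019 -0.012 -0.013  0.    -0.006 -0.002] go [ 2.4 -1.2 55.5]
```

Request:
arm_command(
  steps=[
    [1.5,-0.8,30,0,0,0,45],
    [1.5,-0.8,55,0,0,0,45],
    [1.5,-0.8,55,0,0,0,45],
    [1.5,-0.8,55,0,0,0,10],
    [1.5,-0.8,55,0,0,0,10],
  ],
)

```text
t: 16.68
tool_pos: [0.6541, -0.075, 0.0514]
tool_rot: [0.001, 0.762, 0.647, 0.001]
force: [-3.0, 1.0, 6.2]
gripper_width: 0.168
grasp_force: 78.2
```

Request:
arm_command(
  steps=[
    [0,0,0,0,0,0,10],
    [0,0,0,0,0,0,10],
    [0,0,0,0,0,0,10],
  ],
)

```text
t: 17.05
tool_pos: [0.6541, -0.0751, 0.0514]
tool_rot: [0.001, 0.762, 0.647, 0.001]
force: [-2.4, -0.4, 7.7]
gripper_width: 0.165
grasp_force: 78.1
```

Request:
arm_command(
  steps=[
    [0,0,-15,0,0,0,10],
    [0,0,-40,0,0,0,10],
    [0,0,-70,0,0,0,10],
    [0,0,-100,0,0,0,10],
    [0,0,-110,0,0,0,10],
  ],
)

```text
t: 17.68
tool_pos: [0.6541, -0.0746, 0.1618]
tool_rot: [0.001, 0.762, 0.647, 0.001]
force: [0.7, 0.4, -5.3]
gripper_width: 0.17
grasp_force: 78.4
```

Request:
arm_command(
  steps=[
    [-20,4,0,0,0,0,10],
    [-50,10,0,0,0,0,10],
    [-80,15,0,0,0,0,10],
    [-110,15,0,0,0,0,10],
    [-140,12,0,0,0,0,10],
  ],
)

```text
t: 18.3
tool_pos: [0.6408, -0.2172, 0.1571]
tool_rot: [-0.001, 0.762, 0.647, -0.001]
force: [-0.2, 0.6, -5.4]
gripper_width: 0.169
grasp_force: 78.4
```

Request:
arm_command(
  steps=[
    [-25,0,0,0,0,0,10],
    [-45,0,0,0,0,0,10],
    [-57,0,0,0,0,0,10],
    [-57,0,0,0,0,0,10],
    [-57,0,0,0,0,0,10],
  ],
)

```text
t: 18.92
tool_pos: [0.6333, -0.2695, 0.1588]
tool_rot: [-0.0, 0.762, 0.648, 0.0]
force: [1.6, -0.1, -4.9]
gripper_width: 0.165
grasp_force: 78.4
```

Run:
```python
from h import *
s=bot.state(); t=s["tool_pos"]; print(s["t"],t,s["tool_rot"],s["force"],s["gripper_width"])
C,p,d=snap("wrist","w_carry"); P=cloud(C,d); 
a=P-t; r=np.hypot(a[...,0],a[...,1])
m=(r<.09)&(a[...,2]<-.025)&(a[...,2]>-.055); Q=a[m]
A=np.c_[Q[:,:2],np.ones(len(Q))]; 
for _ in range(4):
    c=np.linalg.lstsq(A,Q[:,2],rcond=None)[0]; k=abs(A@c-Q[:,2])<.004; A,Q=A[k],Q[k]
print("plate plane tilt deg",np.degrees(c[:2]).round(2),"z rel tcp",c[2],len(Q)); h=cv2.convexHull(Q[:,:2].astype(np.float32))[:,0]; 
hh=h[h[:,1]<-.0] ; print("centre rel",circ(h,.077),circ(hh,.077), len(h))
print("go",move(np.array([.6297,-.2822,.11])-t))
cv2.imwrite("pics/carry.png",p)
```

```text
18.925 [ 0.63330907 -0.26949844  0.15879046] [-3.25073729e-04  7.61676952e-01  6.47956726e-01  4.42792384e-04] [ 1.63093812 -0.08710415 -4.87220832] 0.16452220783741958
plate plane tilt deg [0.12 0.18] z rel tcp -0.035371665232780576 42048
centre rel [ 0.0011 -0.0008  0.077 ] [0.0012 0.     0.077 ] 66
go [-13.2  -1.5  48.8]
```

View pics/carry.png

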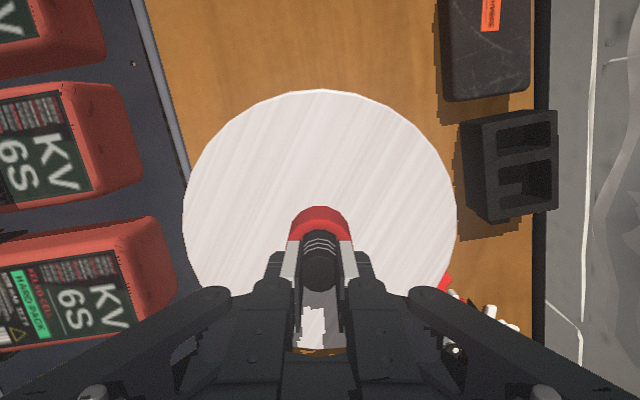

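The carry view shows both lids lifted level under the gripper (plate centre near (320,210), collar at (320,225)). I have now viewed 11 pictures, one over the limit of 10, so I'll work only from numbers from here on.

Request:
arm_command(
  steps=[
    [-6,-1,10,0,0,0,10],
    [-12.7,-1.5,25,0,0,0,10],
    [-12.7,-1.5,40,0,0,0,10],
    [-12.7,-1.5,40,0,0,0,10],
    [-12.7,-1.5,40,0,0,0,10],
  ],
)

```text
t: 19.6
tool_pos: [0.6296, -0.283, 0.1188]
tool_rot: [-0.0, 0.762, 0.648, 0.0]
force: [-0.5, -0.1, -4.2]
gripper_width: 0.165
grasp_force: 78.5
```

Request:
arm_command(
  steps=[
    [0,0,0,0,0,0,10],
    [0,0,0,0,0,0,10],
  ],
)

```text
t: 19.85
tool_pos: [0.6297, -0.2833, 0.1194]
tool_rot: [0.0, 0.762, 0.647, 0.0]
force: [0.1, -0.8, -4.4]
gripper_width: 0.161
grasp_force: 78.5
```

Run:
```python
from h import *
for i in range(3):
    s=bot.state(); t=s["tool_pos"]; print(s["t"],t,s["force"].round(1),"go",move(np.array([.6299,-.2819,.0914])-t))
    if i<2: bot.capture("top")
```

```text
19.85 [ 0.62969411 -0.28332257  0.11939899] [ 0.1 -0.8 -4.4] go [ 1.4 -0.1 28. ]
19.9 [ 0.62961965 -0.28333972  0.11930091] [-0.3  0.3 -4.9] go [ 1.5  0.  27.9]
19.95 [ 0.62952506 -0.28336723  0.11918124] [-0.6 -0.3 -4.7] go [ 1.5  0.1 27.8]
```

Request:
arm_command(
  steps=[
    [1.2,0,8,0,0,0,10],
    [1.2,0,15,0,0,0,10],
    [1.2,0,18,0,0,0,10],
    [1.2,0,21,0,0,0,10],
    [1.2,0,21,0,0,0,10],
  ],
)

```text
t: 20.58
tool_pos: [0.6294, -0.2821, 0.0976]
tool_rot: [-0.0, 0.762, 0.647, -0.0]
force: [-0.1, -0.3, -4.4]
gripper_width: 0.168
grasp_force: 78.5
```

Request:
arm_command(
  steps=[
    [0,0,3,0,0,0,10],
    [0,0,6,0,0,0,10],
    [0,0,7,0,0,0,10],
    [0,0,7,0,0,0,10],
  ],
)

```text
t: 21.08
tool_pos: [0.6297, -0.2822, 0.0914]
tool_rot: [0.0, 0.762, 0.647, 0.0]
force: [-1.9, 1.0, 2.7]
gripper_width: 0.168
grasp_force: 79.4
```

Contact came at exactly the seated height. Let go, back off, and check numerically.

Request:
arm_command(
  steps=[
    [0,0,0,0,0,0,45],
    [0,0,0,0,0,0,45],
    [0,0,-40,0,0,0,50],
    [0,0,-80,0,0,0,50],
    [0,0,-80,0,0,0,50],
  ],
)

```text
t: 21.7
tool_pos: [0.6319, -0.2827, 0.1749]
tool_rot: [0.003, 0.762, 0.647, 0.002]
force: [0.1, -0.3, -0.3]
gripper_width: 0.589
grasp_force: 0.0
```

```bash
cat > chk.py <<'E'
from h import *
s=bot.state(); t=s["tool_pos"]; print(s["t"],t,s["tool_rot"],s["force"].round(1))
C,p,d=snap("wrist","w_seat"); P=cloud(C,d); Z=P[...,2]; r=np.hypot(P[...,0]-.6297,P[...,1]+.2822)
m=(r<.074)&(abs(Z-.056)<.012); Q=P[m]; A=np.c_[Q[:,:2]-[.6297,-.2822],np.ones(len(Q))]
for _ in range(3):
    c=np.linalg.lstsq(A,Q[:,2],rcond=None)[0]; k=abs(A@c-Q[:,2])<.003; A,Q=A[k],Q[k]
print("plate tilt deg",np.degrees(c[:2]).round(2),"z",c[2],len(Q))
for z,rr in((.104,.02),(.08,.03)):
    m=(abs(Z-z)<.006)&(r<rr); print(z,m.sum(),np.median(Z[m]) if m.any() else 0,circ(cv2.convexHull(P[m][:,:2].astype(np.float32))[:,0]) if m.sum()>20 else 0)
print("go",move(np.array([.6297,-.2822,.065])-t))
E
python3 chk.py
```

```text
21.7 [ 0.63194514 -0.28267448  0.17490772] [0.00306728 0.76220204 0.64732939 0.00181949] [ 0.1 -0.3 -0.3]
plate tilt deg [0.01 0.05] z 0.05615427172001203 24427
0.104 576 0.10397270616204204 [ 0.6304 -0.2829  0.0088]
0.08 840 0.0798478980516766 [ 0.6305 -0.2828  0.0166]
go [  0.2  -2.7 109.9]
```

Seated flat: plate at 56 mm with tilt under 0.1°, knob top at 104 mm. Now take the collar.

Request:
arm_command(
  steps=[
    [0,-1,30,0,0,0,50],
    [0,-1,45,0,0,0,50],
    [0,-1,45,0,0,0,50],
    [0,-1,45,0,0,0,50],
    [0,-1,45,0,0,0,50],
  ],
)

```text
t: 22.38
tool_pos: [0.6292, -0.2822, 0.1267]
tool_rot: [0.001, 0.762, 0.647, 0.0]
force: [0.1, 0.4, 0.5]
gripper_width: 0.592
grasp_force: 0.0
```

Run:
```python
from h import *
for i in range(3):
    s=bot.state(); t=s["tool_pos"]; print(s["t"],t,s["tool_rot"].round(4),s["force"].round(1),"go",move(np.array([.6303,-.2827,.068])-t))
    if i<2: bot.capture("top")
```

```text
22.375 [ 0.62916642 -0.28216023  0.12672489] [7.000e-04 7.622e-01 6.474e-01 4.000e-04] [0.1 0.4 0.5] go [-0.3  1.1 58.7]
22.425 [ 0.62906275 -0.28212798  0.12667674] [6.000e-04 7.622e-01 6.474e-01 3.000e-04] [ 0.3 -0.2 -0.6] go [-0.3  1.2 58.7]
22.475 [ 0.62896528 -0.28209776  0.12657792] [5.000e-04 7.622e-01 6.474e-01 3.000e-04] [-0.2 -1.1 -0.6] go [-0.4  1.3 58.6]
```

Request:
arm_command(
  steps=[
    [-0.4,1.2,25,0,0,0,50],
    [-0.4,1.2,48,0,0,0,50],
    [-0.4,1.2,58.5,0,0,0,50],
    [-0.4,1.2,58.5,0,0,0,50],
    [-0.4,1.2,58.5,0,0,0,50],
  ],
)

```text
t: 23.1
tool_pos: [0.6304, -0.2828, 0.0684]
tool_rot: [0.001, 0.762, 0.647, 0.0]
force: [-0.6, -0.6, -0.3]
gripper_width: 0.583
grasp_force: 0.0
```

Run:
```python
from h import *
s=bot.state(); t=s["tool_pos"]; print(s["t"],t,s["force"].round(1),"go",move(np.array([.6303,-.2827,.068])-t))
```

```text
23.1 [ 0.63038793 -0.28275419  0.06843155] [-0.6 -0.6 -0.3] go [ 0.  -0.1  0.4]
```

Request:
arm_command(
  steps=[
    [0,0,0,0,0,0,25],
    [0,0,0,0,0,0,25],
    [0,0,0,0,0,0,25],
    [0,0,0,0,0,0,25],
    [0,0,0,0,0,0,25],
  ],
  grip_force=60,
)

```text
t: 23.72
tool_pos: [0.6302, -0.2828, 0.0689]
tool_rot: [0.001, 0.762, 0.647, 0.0]
force: [-1.9, 0.9, 6.1]
gripper_width: 0.37
grasp_force: 58.8
```

Request:
arm_command(
  steps=[
    [0,0,-5,0,0,0,25],
    [0,0,-12,0,0,0,25],
    [0,0,-22,0,0,0,25],
    [0,0,-32,0,0,0,25],
    [0,0,-42,0,0,0,25],
  ],
)

```text
t: 24.35
tool_pos: [0.6298, -0.2826, 0.1102]
tool_rot: [0.0, 0.762, 0.647, 0.0]
force: [-0.3, -1.2, -2.5]
gripper_width: 0.369
grasp_force: 59.5
```

Request:
arm_command(
  steps=[
    [0,0,-10,0,0,0,25],
    [0,0,-22,0,0,0,25],
    [0,0,-34,0,0,0,25],
    [0,0,-46,0,0,0,25],
    [0,0,-53,0,0,0,25],
  ],
)

```text
t: 24.98
tool_pos: [0.63, -0.2827, 0.1634]
tool_rot: [0.0, 0.762, 0.647, 0.0]
force: [-1.0, 0.1, -1.5]
gripper_width: 0.365
grasp_force: 59.5
```

Request:
arm_command(
  steps=[
    [0,0,0,0,0,0,25],
    [0,0,0,0,0,0,25],
    [0,0,0,0,0,0,25],
    [0,0,0,0,0,0,25],
  ],
)

```text
t: 25.48
tool_pos: [0.6295, -0.2825, 0.1619]
tool_rot: [-0.0, 0.762, 0.647, -0.0]
force: [0.8, 0.6, -1.6]
gripper_width: 0.368
grasp_force: 59.5
```

Run:
```python
from h import *
s=bot.state(); t=s["tool_pos"]; print(s["t"],t,s["tool_rot"],s["force"].round(2),s["gripper_width"],s["grasp_force"])
C,p,d=snap("wrist","w_fin"); a=cloud(C,d)-t; r=np.hypot(a[...,0],a[...,1]); m=(r<.09)&(a[...,2]<-.0)&(a[...,2]>-.03); Q=a[m]; A=np.c_[Q[:,:2],np.ones(len(Q))]
for _ in range(4):
    c=np.linalg.lstsq(A,Q[:,2],rcond=None)[0]; k=abs(A@c-Q[:,2])<.003; A,Q=A[k],Q[k]
print("outer tilt",np.degrees(c[:2]).round(2),"plate z",c[2]+t[2],len(Q))
for n in("scene","top"):
    C,p,d=snap(n,n+"_fin"); P=cloud(C,d); hsv=cv2.cvtColor(p,cv2.COLOR_BGR2HSV)
    b=np.hypot(P[...,0]-.63,P[...,1]+.282)<.075
    o=b&(hsv[...,0]>4)&(hsv[...,0]<22)&(hsv[...,1]>120)&(hsv[...,2]>90)
    print(n,"orange",o.sum(),(P[o].mean(0),np.percentile(P[o][:,2],[5,50,95])) if o.any() else 0)
    k=b&(hsv[...,2]<70)&(P[...,2]>.05)&(P[...,2]<.115); print("dark in knob range",k.sum(),(P[k].mean(0),P[k][:,2].max()) if k.any() else 0)
    print("col of lid z",[int(x*1000) for x in np.percentile(P[b][:,2],[5,25,50,75,95])], proj(C,[(.63,-.282,.052),(.63,-.282,.104)]).round(0).tolist())
```

```text
25.475 [ 0.62951437 -0.28251404  0.16191261] [-2.65475167e-04  7.62149105e-01  6.47401459e-01 -1.45099080e-04] [ 0.81  0.64 -1.58] 0.3683657296350984 59.542529582977295
outer tilt [0.04 0.04] plate z 0.14903187229617804 50103
scene orange 399 (array([ 0.62572427, -0.27942256,  0.05021274]), array([0.04785939, 0.05074118, 0.05371271]))
dark in knob range 64 (array([ 0.62112305, -0.2793887 ,  0.08165881]), np.float64(0.10431086642439724))
col of lid z [49, 155, 332, 453, 545] [[418.0, 175.0], [419.0, 159.0]]
top orange 91 (array([ 0.61748567, -0.24061577,  0.03701743]), array([-0.00479402,  0.00240782,  0.05817975]))
dark in knob range 0 0
col of lid z [39, 150, 526, 579, 602] [[429.0, 200.0], [433.0, 197.0]]
```

The outer lid is held alone: the load of 1.6 N fits its mass, and its tilt is under 0.1°. Its skirt is at 137 mm, 33 mm above the knob. The inner lid's top is at about 51 mm (52 expected), with the knob top still at 104 mm.

```bash
python3 -c "
from workcell import bot
print(bot.sign_off())"
```

```text
the job is handed in; nothing more can be done
None
```

The job is done and handed in at about 25.6 s: both wheels are in the tin, the orange inner lid is seated flat, and the outer lid is held level about 33 mm above its knob; I viewed 11 pictures, one over the limit of 10.

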